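Free the gauge rod and hold its pointer at the red mark

ROBOT

A 6-joint arm with a two-finger parallel gripper is mounted at the origin on the work surface. World frame = base frame: x ahead of the robot, y to its left, z up, the work surface at z = 0. Lengths are in m, angles in rad, forces in N, time in s.
With the tool pointing down it reaches from about 0.4 to 0.825 m from the base axis. Payload 7 kg.
Tool frame: the origin (TCP) lies on the centre line of the jaws, within the pads' length; the fingertips stand tip_reach ahead of it and the grasp point (between the pads) is the TCP (tip_reach is the distance from the TCP to the fingertips, in m); z points along the fingers, y is the line along which they close (so a half turn about z gives the same grasp; the last joint's range is limited). The gripper opens to 88 mm and grips with 3 to 60 N. Pads are 19 mm wide; open, the fingers measure 130 mm over their backs; the gripper's body (78 mm by 193 mm) begins 47 mm behind the grasp point.
Start: joints at [-0.963, 0.359, 0.012, 0, -1.224, -0.288], TCP at [0.212, -0.641, 0.246] pointing down, gripper open.
Joint ranges: [-3.07, 3.07], [-1.43, 2.12], [-1.02, 1.25], [-3.03, 1.67], [-3.05, -0], [-3.03, 3.03]. Speed limits (rad/s): [2.39, 2.39, 3.01, 3.14, 3.14, 3.14].

INTERFACE

Orientations are given as [roll, pitch, yaw] about the fixed x, y, z axes, in that order (R = Rz(yaw) Ry(pitch) Rx(roll)).
In Python, from station import get_state, grab_frame, calibration, job_done, find_in, mark_of, tip_reach gives the robot as it stands.
- The arm moves only by the shell command python3 -m handwheel 'ROWS' [OPENING] [FORCE]. ROWS is JSON, a list of rows, each an object with "delta_pos": the shift along the world's x, y, z in units of 30 mm (1.0 is 30 mm), a list of three; "dr": the turn, a rotation vector about the world's x, y, z in degrees, a list of three. In form: [{"delta_pos": [tx, ty, tz], "dr": [rx, ry, rz]}, ...]. A call has 1 to 10 rows; each row shifts and turns the commanded pose from where the row before left it; what a row does not reach is not made up. A row lasts 1/10 s, in which the tool goes at most 50 mm and 8.59 degrees, less where a joint would pass 70% of its speed; a pose out of reach is approached as far as the arm can. A call is refused whole if a number of a shift passes 1 or a number of a turn 8.59, either way. A call with a gripper value outside its range is refused whole. OPENING is the closure, from -1 (fully open) to 1 (shut), set as the call begins (- or left out, the last holds). The fingers move at their own pace and stop on an object; FORCE is the grip in N (left out, the last holds). Time passes only in rows, so rows that do not move let the fingers close. It gives the time, the measured TCP pose, the force, the opening and the grip force at its end, in the units of the state.
- get_state(): the state, without advancing time (a new reading comes with each control period).
- grab_frame(name): name is "scene" or "top" or "wrist"; returns the picture (384x512x3 uint8, red, green, blue); there is no depth.
- calibration(name): a dict with "fx", "fy", "cx", "cy" (pixels), "k1" (the pictures are not rectified: a ray, as slopes to the right and down, at radius r is drawn at 1 + k1 r^2 times it, then the intrinsics apply), "extrinsics" (4x4, takes a point from world to camera coordinates). Camera axes: x right, y down, z forward; pixel columns grow to the right and rows downward; lengths in m; the calibration is good to about 2 mm. A picture is of the moment at which its call begins: read the wrist's pose just before it. calibration takes no time and is no camera call; for the wrist camera it gives the pose at the moment of the call.
- job_done(): hands the job in; it is judged then, once.
Trained networks look in the newest picture that a camera, given by its name, has taken for a name from the list of things; names that differ only in an ending like _2 or _b are one class to them, and where a whole thing is asked for, a point or a joint stands for the part that bears it (a point fixed in the world has none). Each returns a list of dicts, best first, with "conf" (0 to 1); they miss things now and then, are a little off and sometimes report something else, mostly with a low value. They report only what shows in the picture. A call takes as long as a camera call.
- find_in(camera, query): "location" ([column, row] in pixels, amid what is visible of it).
- mark_of(camera, query): "location" ([column, row] in pixels: a listed point, or the origin of a listed thing).
The state is a dict: "t": time; "q": joint angles; "qd": joint speeds; "joint_efforts": joint torques, N m; "eef_pos": TCP position; "ee_rot": TCP orientation; "force": force on the tool from outside, world axes, zero at the start; "moment": the same for the moment, N m; "width": finger opening in m; "gripper_force": force on a finger pad.
Only numpy, scipy, OpenCV 4.12 (cv2) and the standard library are available. Lean on these libraries where they do the work, as an engineer would, in place of code of your own. Each camera call takes 0.05 s, during which the arm holds its last target. There are 200 camera calls.

TASK

On the green marking-out gauge, swing the black-knobbed cam lever fully round until its arm lies back along the grey barrel, which frees the sprung rod, and let go of the lever. Then pull the rod out by its blue knob until the yellow pointer stands level with the white line on the red clip, and finish while still holding the rod there against its spring, so that the blank can be pencilled; leave the lever free and do not disturb the other things on the bench.

Things in the scene. Friction and masses are not known exactly. Their poses are not given: they have to be found in the camera images.
- gauge: Marking-out gauge fixed to the bench: green plate 185 x 430 x 12 mm. Origin at bench height under the rod's axis; +y = the way the rod pulls out, +x = across, to the rule and blank. Rod axis at x 0, 45 mm high. Grey barrel y -216 to -60 mm, top 63 mm high; bridge under the lever y -31 to -13, x -40 to 40, top 71. Wooden blank along y at x 115, 36 mm thick, top 54. Rule at x 56.
- lever_pivot (a point): Vertical pivot axis of the cam lever, on top of its steel hub (87 mm above the bench), at x = 0, y = -22 mm of the gauge. The frame turns with the lever; the lever's arm points along its -x.
- lever_knob (a point): Centre of the black upright cylinder knob at the end of the cam lever: 24 mm diameter, knob from 79 to 127 mm above the bench, this point at 107 mm; 85 mm from the pivot. The flat steel arm under it is 12 mm wide and its top is 83 mm high. The knob does not spin on the arm.
- cam (a joint): Cam lever angle, rad, counter-clockwise from above. 0 = locked, arm along the gauge's -x (starts at 0 to 0.25); 1.6 = end stop, arm over the barrel along the gauge's -y, rod free. Below about 1 a pin under the lever blocks the rod's brass collar. Stiff (about 2.5 N at the knob): stays where it is left.
- pull_knob (a point): On the vertical axis of the blue upright cylinder knob at the end of the rod, 95 mm above the bench: 27 mm diameter, knob from 30 to 115 mm above the bench. The rod, 12 mm thick, joins it at 45 mm height from the barrel side; the yellow pointer (6 mm thick bar, at 41 mm height) leaves it towards the gauge's +x. At home it stands at y = 65 mm of the gauge, x = 0.
- rod (a joint): How far the rod is pulled out of the barrel, m: 0 = home, 0.125 = end stop. An inner spring pulls it back: about 6 N at home, growing by 0.6 N per 10 mm (about 12 N at 100 mm); it snaps back if let go.
- pointer_tip (a point): Tip of the yellow pointer that is carried by the rod, 30 mm above the bench, 60 mm from the blue knob's axis towards the gauge's +x; at the same y in the gauge as the blue knob.
- mark (a point): The length mark: white line across the top of the red clip (28 x 14 mm, 25 mm above the bench) that is fixed on the rule, on the gauge's +x side; axes as the gauge's. The clip is set somewhere 50 to 100 mm beyond the pointer's home place along the gauge's +y. The pointer passes over it without touching.
- pencil: Yellow pencil, 170 mm long, 9 mm thick, lying beside the gauge on the robot's side; origin under its middle. Leave alone.
- sanding_block: Cork sanding block 60 x 100 x 35 mm, beside the gauge beyond the blank; origin under its middle. Leave alone.
- mallet: Dark wooden carver's mallet standing on its head, 94 mm wide, 255 mm high; origin at the centre of its foot. Leave alone.
- bowl: Turned wooden bowl, 150 mm wide, 60 mm high; origin under its middle. Leave alone.
- wax_jar: Amber glass jar with a steel lid, 72 mm wide, 70 mm high; origin under its middle. Leave alone.
- chuck_key: Steel T-shaped chuck key, 115 x 90 x 16 mm, lying flat; origin under its middle. Leave alone.
- spinning_top: Small turned wooden top, 52 mm wide, 60 mm high, stem up; origin under its middle. Leave alone.

How it is judged:
By the outcome, as a careful person would: the job done as asked, in the order asked, and still so for the second after the job is handed in, while the arm keeps its last pose, push and grip.
It also fails if it takes over 40 s, if anything falls off the work surface, if the arm or the gripper's body presses on something with over 40 N, if the wrist force passes 120 N, or if a joint passes its speed limit or range.

## Working session

There is one attempt and no reset: what is moved stays moved. The work goes in short steps, Python scripts to look and compute and a shell command to move; the robot and the scene stay as the last step left them, time stands still between calls to the robot, and variables do not carry over. Pictures are saved under pics/ and viewed, at most 10 in all, crops included, and the job is handed in when it is done.

```bash
mkdir -p pics; cat > h.py <<'E'
import numpy as np, cv2
from station import *
def ray(cam,px,c=None):
    c=c or calibration(cam); E=np.array(c["extrinsics"])
    d=np.array([(px[0]-c["cx"])/c["fx"],(px[1]-c["cy"])/c["fy"]]); u=d.copy()
    for _ in range(20): u=d/(1+c["k1"]*(u@u))
    R=E[:3,:3]; o=-R.T@E[:3,3]; v=R.T@np.array([u[0],u[1],1]); return o,v/np.linalg.norm(v)
def atz(cam,px,z,c=None):
    o,v=ray(cam,px,c); return o+v*(z-o[2])/v[2]
def tri(rs):
    A=np.zeros((3,3));b=np.zeros(3)
    for o,v in rs:
        P=np.eye(3)-np.outer(v,v);A+=P;b+=P@o
    p=np.linalg.solve(A,b); return p,[float(np.linalg.norm((np.eye(3)-np.outer(v,v))@(p-o))) for o,v in rs]
def save(cam,name,crop=None):
    f=grab_frame(cam); cv2.imwrite("pics/"+name,f[:,:,::-1]); return f
E
python3 - <<'E'
from h import *
np.set_printoptions(precision=4,suppress=True)
ims=[save(c,c+"0.png") for c in ("scene","top")]
cv2.imwrite("pics/both0.png",cv2.resize(np.vstack([i for i in ims])[:,:,::-1],None,fx=.78,fy=.78))
print(tip_reach() if callable(tip_reach) else tip_reach)
Z=dict(gauge=0,lever_pivot=.087,lever_knob=.107,pull_knob=.095,pointer_tip=.03,mark=.025)
for q in Z:
    rs=[]
    for c in ("scene","top"):
        r=mark_of(c,q)
        for k in r[:2]: print(q,c,k, atz(c,k["location"],Z[q]))
        if r: rs.append(ray(c,r[0]["location"]))
    if len(rs)==2: print("  TRI",*tri(rs))
s=get_state();print(s["t"],s["eef_pos"],s["ee_rot"],s["force"],s["width"])
E
```

```text
0.019
gauge scene {'location': [237.9, 212.6], 'conf': 0.91} [ 0.5814 -0.1023  0.    ]
gauge top {'location': [262.8, 199.1], 'conf': 0.83} [ 0.5949 -0.1127  0.    ]
  TRI [ 0.5941 -0.1086  0.0222] [0.003092513957232497, 0.0030925139572324034]
lever_pivot scene {'location': [227.9, 201.6], 'conf': 0.71} [ 0.5884 -0.132   0.087 ]
lever_pivot top {'location': [269.9, 201.8], 'conf': 0.71} [ 0.5793 -0.1329  0.087 ]
  TRI [ 0.5805 -0.1321  0.0757] [0.0016818826886362851, 0.0016818826886363064]
lever_knob scene {'location': [221.9, 174.2], 'conf': 0.66} [ 0.4998 -0.1233  0.107 ]
lever_knob scene {'location': [226.6, 201.1], 'conf': 0.41} [ 0.5987 -0.1378  0.107 ]
lever_knob top {'location': [267.8, 224.7], 'conf': 0.69} [ 0.5004 -0.125   0.107 ]
lever_knob top {'location': [248.8, 233.3], 'conf': 0.43} [ 0.4709 -0.0611  0.107 ]
  TRI [ 0.5006 -0.1242  0.1083] [0.0007375029115141163, 0.0007375029115140581]
pull_knob scene {'location': [256.8, 198.9], 'conf': 0.64} [ 0.6122 -0.0498  0.095 ]
pull_knob scene {'location': [289.9, 219.4], 'conf': 0.64} [0.7094 0.0164 0.095 ]
pull_knob top {'loc
[... 267 characters left out ...]
.8], 'conf': 0.55} [ 0.6615 -0.0601  0.03  ]
pointer_tip top {'location': [247.4, 177.4], 'conf': 0.75} [ 0.6701 -0.0553  0.03  ]
pointer_tip top {'location': [269.7, 200.7], 'conf': 0.46} [ 0.5872 -0.1359  0.03  ]
  TRI [ 0.6679 -0.0586  0.0397] [0.0035500133345681326, 0.003550013334568158]
mark scene {'location': [295.9, 224.4], 'conf': 0.56} [0.6938 0.0469 0.025 ]
mark top {'location': [220.1, 177.3], 'conf': 0.44} [0.67   0.0429 0.025 ]
mark top {'location': [380.1, 242.5], 'conf': 0.35} [ 0.4404 -0.5367  0.025 ]
  TRI [ 0.676   0.0502 -0.0057] [0.005972905650844662, 0.005972905650844721]
0.7 [ 0.2122 -0.6408  0.2456] [-3.1415  0.     -2.8218] [ 0.2721  0.1207 -0.595 ] 0.0875745593250299
```

View pics/both0.png

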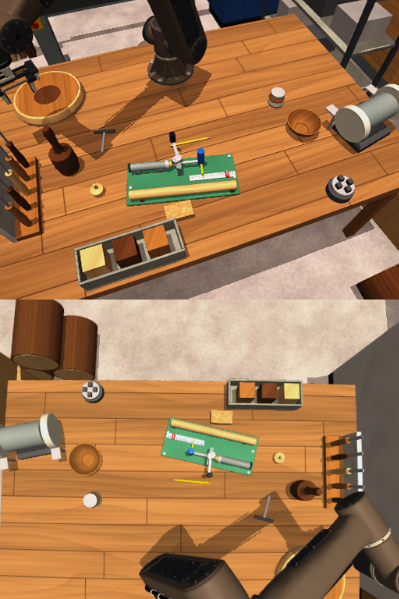

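The scene view shows the gauge amid the bench, with the lever pointing to the robot and the rod towards world +y, slightly +x. The network points agree with this. The mallet and chuck key lie to the right. I'll move over the lever for a near view.

```bash
python3 -m handwheel '[{"delta_pos":[0,1,0.5],"dr":[0,0,0]},{"delta_pos":[0,1,0.5],"dr":[0,0,0]},{"delta_pos":[0.2,1,0.5],"dr":[0,0,0]},{"delta_pos":[0.4,1,0.5],"dr":[0,0,0]},{"delta_pos":[0.8,1,0],"dr":[0,0,-2]},{"delta_pos":[0.8,1,0],"dr":[0,0,-2]},{"delta_pos":[0.8,1,0],"dr":[0,0,-2]},{"delta_pos":[0.8,1,0],"dr":[0,0,-2]},{"delta_pos":[0.8,1,0],"dr":[0,0,-2]},{"delta_pos":[0.8,1,0],"dr":[0,0,-2]}]' -1
python3 -m handwheel '[{"delta_pos":[0.8,1,0],"dr":[0,0,-2]},{"delta_pos":[0.8,1,0],"dr":[0,0,-2]},{"delta_pos":[0.8,1,0],"dr":[0,0,-2]},{"delta_pos":[0.8,1,0],"dr":[0,0,-2]},{"delta_pos":[0.8,1,0],"dr":[0,0,-2]},{"delta_pos":[0.5,0.7,0],"dr":[0,0,-2]},{"delta_pos":[0,0,0],"dr":[0,0,0]},{"delta_pos":[0,0,0],"dr":[0,0,0]}]'
cat > look.py <<'E'
from h import *
import sys,json,pickle
np.set_printoptions(precision=4,suppress=True)
Z=dict(lever_pivot=.087,lever_knob=.107,pull_knob=.095,pointer_tip=.03,mark=.025)
def look(tag):
    c=calibration("wrist"); save("wrist",tag+".png"); out={}
    for q in Z:
        r=mark_of("wrist",q)
        for k in r[:2]: print(q,k,atz("wrist",k["location"],Z[q],c))
        if r: out[q]=ray("wrist",r[0]["location"],c)
    pickle.dump(out,open(tag+".pkl","wb"))
    s=get_state();print(s["t"],s["eef_pos"],s["ee_rot"],s["q"])
if __name__=="__main__": look(sys.argv[1])
E
python3 look.py w1
```

```text
t: 1.7
eef_pos: [0.3749, -0.3394, 0.306]
ee_rot: [-3.141, 0.001, -3.033]
force: [0.9, -0.9, -0.6]
width: 0.0877
gripper_force: 0.0
t: 2.5
eef_pos: [0.5093, -0.1693, 0.3055]
ee_rot: [-3.142, -0.0, 3.044]
force: [-0.4, -0.5, -0.6]
width: 0.0877
gripper_force: 0.0
lever_knob {'location': [285.0, 164.4], 'conf': 0.82} [ 0.5023 -0.1281  0.107 ]
mark {'location': [99.7, 70.9], 'conf': 0.62} [ 0.3525 -0.3822  0.025 ]
mark {'location': [379.9, 242.3], 'conf': 0.46} [0.6767 0.0395 0.025 ]
2.8 [ 0.5088 -0.1704  0.3057] [3.1415 0.0003 3.0415] [ 0.0424  0.0947 -0.1961 -0.     -1.2797 -1.7132]
```

View pics/w1.png

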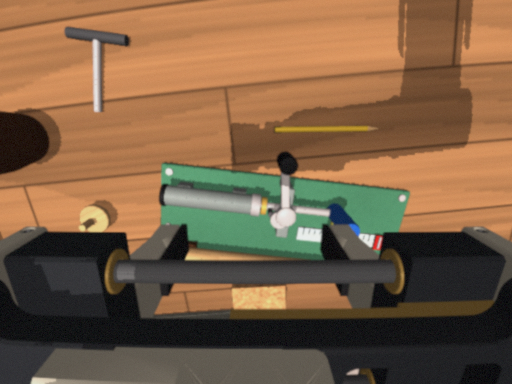

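The wrist view shows the lever knob at (287,162), hub at (283,217), blue knob at (342,218) partly behind the finger, and the clip at (375,241). The first "mark" hit, at (100,71), is the chuck key, so it is false. I'll take a second view from further back, which should also show the blue knob and clip.

```bash
python3 -m handwheel '[{"delta_pos":[-1,0.7,0],"dr":[0,0,0]},{"delta_pos":[-1,0.7,0],"dr":[0,0,0]},{"delta_pos":[-0.6,0.6,0],"dr":[0,0,0]},{"delta_pos":[0,0,0],"dr":[0,0,0]},{"delta_pos":[0,0,0],"dr":[0,0,0]}]'
python3 look.py w2
python3 - <<'E'
from h import *
import pickle
a=pickle.load(open("w1.pkl","rb"));b=pickle.load(open("w2.pkl","rb"))
print(tri([a["lever_knob"],b["lever_knob"]]))
for q in b:
    rs=[b[q]]+[ray(c,r[0]["location"]) for c in("scene","top") if (r:=mark_of(c,q))]
    print(q,*tri(rs))
E
```

```text
t: 3.3
eef_pos: [0.4311, -0.1098, 0.3062]
ee_rot: [3.141, 0.002, 3.043]
force: [0.2, 0.0, -0.2]
width: 0.0874
gripper_force: 0.0
lever_pivot {'location': [251.6, 271.9], 'conf': 0.86} [ 0.5945 -0.1294  0.087 ]
lever_knob {'location': [243.2, 224.0], 'conf': 0.56} [ 0.5027 -0.1315  0.107 ]
pull_knob {'location': [310.8, 273.2], 'conf': 0.92} [ 0.6007 -0.0386  0.095 ]
3.6 [ 0.4315 -0.1102  0.3052] [-3.1413 -0.0008  3.0417] [ 0.1954 -0.0688 -0.3637  0.0001 -1.2768 -1.8661]
(array([ 0.49960037, -0.12986827,  0.115749  ]), [0.0012047172417233418, 0.0012047172417233255])
lever_pivot [ 0.5862464  -0.1312764   0.09059364] [0.0053204678084976835, 0.0039034867060354136, 0.0073032723257507644]
lever_knob [ 0.50117447 -0.12658474  0.11020214] [0.004655960742447217, 0.0029990890843386688, 0.0019592359098427967]
pull_knob [ 0.60388949 -0.04598581  0.08743923] [0.008698214937099174, 0.003454881213913278, 0.007305048941604308]
```

View pics/w2.png

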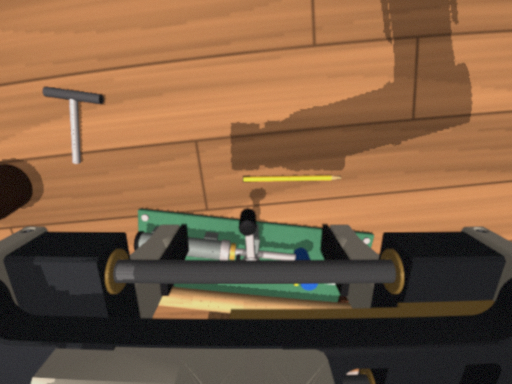

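```bash
python3 - <<'E'
from h import *
f=cv2.imread("pics/top0.png"); h=cv2.cvtColor(f,cv2.COLOR_BGR2HSV)
m=cv2.inRange(h,(45,80,30),(90,255,255)); m=cv2.morphologyEx(m,cv2.MORPH_CLOSE,np.ones((25,25)))
n,l,s,_=cv2.connectedComponentsWithStats(m); i=1+np.argmax(s[1:,4])
cs=max(cv2.findContours((l==i).astype(np.uint8),0,1)[0],key=cv2.contourArea)[:,0]
P=np.array([atz("top",p,.012)[:2] for p in cs]).astype(np.float32)*1000
r=cv2.minAreaRect(P);print(r,cv2.boxPoints(r))
f=cv2.imread("pics/scene0.png");cv2.imwrite("pics/z.png",cv2.resize(np.vstack([f[180:270,150:320]]),None,fx=3.5,fy=3.5,interpolation=2))
E
```

```text
((635.99169921875, -134.31280517578125), (428.4067687988281, 184.00140380859375), 77.68264770507812) [[ 500.41354 -323.95926]
 [ 680.17944 -363.2116 ]
 [ 771.5698    55.33365]
 [ 591.80396   94.586  ]]
```

Plate fit gives 428 x 184 mm (matches), with gauge +y along (0.213, 0.977). The lever is at cam ≈ 0.17, knob ≈ (0.501,-0.128). I'll descend above it and check from near.

```bash
python3 -m handwheel '[{"delta_pos":[0.8,-0.2,-0.5],"dr":[0,0,1]},{"delta_pos":[0.8,-0.2,-1],"dr":[0,0,1]},{"delta_pos":[0.7,-0.2,-1],"dr":[0,0,1]},{"delta_pos":[0,0,-1],"dr":[0,0,0]},{"delta_pos":[0,0,-1],"dr":[0,0,0]},{"delta_pos":[0,0,0],"dr":[0,0,0]},{"delta_pos":[0,0,0],"dr":[0,0,0]}]'
python3 look.py w3
```

```text
t: 4.6
eef_pos: [0.5004, -0.1279, 0.171]
ee_rot: [-3.141, -0.001, 3.095]
force: [0.2, -0.2, 0.7]
width: 0.0879
gripper_force: 0.0
lever_pivot {'location': [255.8, 285.4], 'conf': 0.75} [ 0.5875 -0.13    0.087 ]
lever_knob {'location': [251.7, 210.4], 'conf': 0.97} [ 0.4997 -0.1295  0.107 ]
pull_knob {'location': [345.5, 298.6], 'conf': 0.88} [ 0.6016 -0.0426  0.095 ]
pull_knob {'location': [317.2, 151.9], 'conf': 0.47} [ 0.4562 -0.0743  0.095 ]
pointer_tip {'location': [316.3, 302.0], 'conf': 0.66} [ 0.6597 -0.0554  0.03  ]
4.9 [ 0.5008 -0.1277  0.1719] [3.1413 0.0025 3.0951] [ 0.1307  0.1608 -0.439   0.0002 -0.9685 -1.7481]
```

View pics/w3.png

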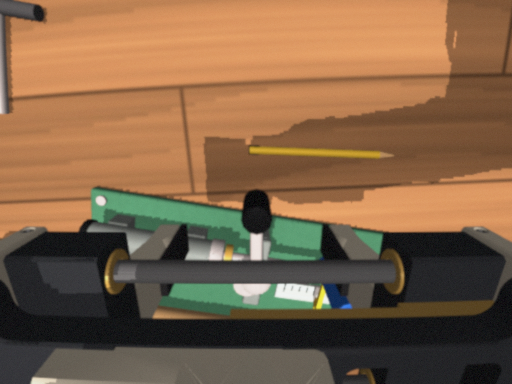

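Knob top at (257,200), base (257,228): centred between the open fingers. Descend and close gently.

```bash
python3 -m handwheel '[{"delta_pos":[0,0,-0.7],"dr":[0,0,0]},{"delta_pos":[0,0,-0.7],"dr":[0,0,0]},{"delta_pos":[0,0,-0.65],"dr":[0,0,0]},{"delta_pos":[0,0,0],"dr":[0,0,0]}]'
python3 -m handwheel '[{"delta_pos":[0,0,0],"dr":[0,0,0]},{"delta_pos":[0,0,0],"dr":[0,0,0]},{"delta_pos":[0,0,0],"dr":[0,0,0]},{"delta_pos":[0,0,0],"dr":[0,0,0]},{"delta_pos":[0,0,0],"dr":[0,0,0]},{"delta_pos":[0,0,0],"dr":[0,0,0]}]' 1 12
python3 - <<'E'
import numpy as np
k=np.array([.500,-.1285]);p=np.array([.5845,-.1315])
print(np.hypot(*(k-p)))
p=k+.085*(p-k)/np.hypot(*(k-p));a0=np.arctan2(*(k-p)[::-1])%(2*np.pi)
end=np.radians(167.7)+1.6; print(np.degrees(a0),np.degrees(end-a0))
a=np.linspace(a0,end,13); q=p+.085*np.c_[np.cos(a),np.sin(a)]
print(np.round(np.diff(q,axis=0)/.03,2), np.degrees(a[1]-a0),q[-1])
E
```

```text
t: 5.3
eef_pos: [0.4988, -0.1278, 0.1075]
ee_rot: [-3.141, -0.003, 3.094]
force: [-0.7, 0.6, -0.2]
width: 0.0876
gripper_force: 0.0
t: 5.9
eef_pos: [0.5003, -0.1277, 0.1093]
ee_rot: [3.142, 0.0, 3.095]
force: [-0.6, 0.0, -1.2]
width: 0.0451
gripper_force: 0.0
0.08455323766716448
177.96668433058562 81.40656289034612
[[ 0.01 -0.34]
 [ 0.05 -0.33]
 [ 0.09 -0.32]
 [ 0.12 -0.31]
 [ 0.16 -0.29]
 [ 0.19 -0.27]
 [ 0.22 -0.25]
 [ 0.25 -0.22]
 [ 0.28 -0.19]
 [ 0.3  -0.16]
 [ 0.31 -0.12]
 [ 0.33 -0.08]] 6.783880240862168 [ 0.56927161 -0.21505805]
```

```bash
python3 -m handwheel '[{"delta_pos":[0,0,0],"dr":[0,0,0]},{"delta_pos":[0,0,0],"dr":[0,0,0]},{"delta_pos":[0,0,0],"dr":[0,0,0]},{"delta_pos":[0,0,0],"dr":[0,0,0]},{"delta_pos":[0,0,0],"dr":[0,0,0]}]' 1 12
python3 -m handwheel '[{"delta_pos":[0.01,-0.34,0],"dr":[0,0,6.8]},{"delta_pos":[0.05,-0.33,0],"dr":[0,0,6.8]},{"delta_pos":[0.09,-0.32,0],"dr":[0,0,6.8]},{"delta_pos":[0.12,-0.31,0],"dr":[0,0,6.8]},{"delta_pos":[0,0,0],"dr":[0,0,0]}]'
```

```text
t: 6.4
eef_pos: [0.5, -0.1276, 0.109]
ee_rot: [3.141, -0.0, 3.095]
force: [-0.7, 0.8, 1.4]
width: 0.0238
gripper_force: 12.0
t: 6.9
eef_pos: [0.5086, -0.1676, 0.109]
ee_rot: [-3.141, -0.0, -2.712]
force: [-0.2, -0.5, 1.7]
width: 0.0237
gripper_force: 12.0
```

```bash
python3 -m handwheel '[{"delta_pos":[0.16,-0.29,0],"dr":[0,0,6.8]},{"delta_pos":[0.19,-0.27,0],"dr":[0,0,6.8]},{"delta_pos":[0.22,-0.25,0],"dr":[0,0,6.8]},{"delta_pos":[0.25,-0.22,0],"dr":[0,0,6.8]},{"delta_pos":[0.28,-0.19,0],"dr":[0,0,6.8]},{"delta_pos":[0.3,-0.16,0],"dr":[0,0,6.8]},{"delta_pos":[0.31,-0.12,0],"dr":[0,0,6.8]}]'
python3 -m handwheel '[{"delta_pos":[0.33,-0.08,0],"dr":[0,0,6.8]},{"delta_pos":[0,0,0],"dr":[0,0,0]}]'
python3 -m handwheel '[{"delta_pos":[0.1,-0.02,0],"dr":[0,0,2]},{"delta_pos":[0,0,0],"dr":[0,0,0]}]'
```

```text
t: 7.6
eef_pos: [0.5596, -0.2116, 0.109]
ee_rot: [3.141, 0.0, -1.882]
force: [-0.2, 2.2, 0.8]
width: 0.0235
gripper_force: 12.0
t: 7.8
eef_pos: [0.5696, -0.214, 0.109]
ee_rot: [3.14, -0.0, -1.765]
force: [-0.7, 0.3, 1.2]
width: 0.0235
gripper_force: 12.0
t: 8.0
eef_pos: [0.5698, -0.2139, 0.1087]
ee_rot: [3.136, 0.0, -1.733]
force: [-7.4, 4.2, 7.0]
width: 0.0239
gripper_force: 12.0
```

Lever hit the end stop (force rose, motion stopped). I'll let go and lift, then go to the blue knob, turned so that the camera is on the pointer's side.

```bash
python3 -m handwheel '[{"delta_pos":[-0.08,0,0],"dr":[0,0,-2]},{"delta_pos":[0,0,0],"dr":[0,0,0]},{"delta_pos":[0,0,0],"dr":[0,0,0]},{"delta_pos":[0,0,0],"dr":[0,0,0]},{"delta_pos":[0,0,0.5],"dr":[0,0,0]},{"delta_pos":[0,0,1],"dr":[0,0,0]},{"delta_pos":[0,0,1],"dr":[0,0,0]},{"delta_pos":[0,0.2,0.5],"dr":[0,0,8]},{"delta_pos":[0.1,0.5,0],"dr":[0,0,8]},{"delta_pos":[0.1,0.6,0],"dr":[0,0,8]}]' -1
python3 -m handwheel '[{"delta_pos":[0.1,0.6,0],"dr":[0,0,8.5]},{"delta_pos":[0.1,0.6,0],"dr":[0,0,8.5]},{"delta_pos":[0.1,0.6,0],"dr":[0,0,8.5]},{"delta_pos":[0.15,0.6,0],"dr":[0,0,8.5]},{"delta_pos":[0.15,0.6,0],"dr":[0,0,8.5]},{"delta_pos":[0.15,0.6,0],"dr":[0,0,8.5]},{"delta_pos":[0.2,0.6,0],"dr":[0,0,8.5]},{"delta_pos":[0,0,0],"dr":[0,0,4]},{"delta_pos":[0,0,0],"dr":[0,0,0]},{"delta_pos":[0,0,0],"dr":[0,0,0]}]'
python3 look.py w4
```

```text
t: 9.0
eef_pos: [0.5765, -0.1757, 0.1999]
ee_rot: [-3.14, -0.0, -1.341]
force: [0.7, 0.3, -0.5]
width: 0.0872
gripper_force: 0.0
t: 10.0
eef_pos: [0.6045, -0.0498, 0.199]
ee_rot: [3.142, 0.0, -0.24]
force: [0.5, -0.1, -0.1]
width: 0.0879
gripper_force: 0.0
lever_pivot {'location': [338.6, 193.2], 'conf': 0.71} [ 0.5856 -0.1309  0.087 ]
lever_knob {'location': [433.0, 193.8], 'conf': 0.79} [ 0.5717 -0.2123  0.107 ]
pointer_tip {'location': [252.1, 128.5], 'conf': 0.96} [ 0.6628 -0.061   0.03  ]
mark {'location': [167.5, 132.9], 'conf': 0.87} [0.6812 0.0355 0.025 ]
10.3 [ 0.6045 -0.0501  0.1991] [-3.1416 -0.0001 -0.2381] [ 0.2391  0.2807 -0.2106  0.     -1.0794  1.0936]
```

View pics/w4.png

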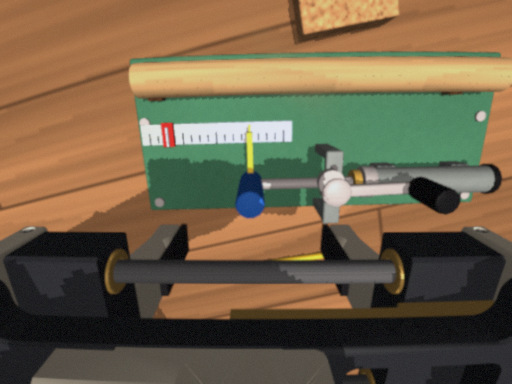

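View: pointer tip (251,128), clip line (168,133), blue knob top (250,208), lever at (433,190) lying along the barrel, at its stop. Pointer to mark is ≈ 98 mm along gauge +y, with a −2.6 mm offset across (expected −4). Blue knob ≈ (0.604,-0.048). Descend and grip.

```bash
python3 -m handwheel '[{"delta_pos":[0,0.04,-0.8],"dr":[0,0,0]},{"delta_pos":[0,0.03,-1],"dr":[0,0,0.5]},{"delta_pos":[0,0,-1],"dr":[0,0,0.5]},{"delta_pos":[0,0,-0.7],"dr":[0,0,0.3]},{"delta_pos":[0,0,-0.3],"dr":[0,0,0]},{"delta_pos":[0,0,0],"dr":[0,0,0]}]' -1
python3 -m handwheel '[{"delta_pos":[0,0,0],"dr":[0,0,0]},{"delta_pos":[0,0,0],"dr":[0,0,0]},{"delta_pos":[0,0,0],"dr":[0,0,0]},{"delta_pos":[0,0,0],"dr":[0,0,0]},{"delta_pos":[0,0,0],"dr":[0,0,0]},{"delta_pos":[0,0,0],"dr":[0,0,0]},{"delta_pos":[0,0,0],"dr":[0,0,0]},{"delta_pos":[0,0,0],"dr":[0,0,0]},{"delta_pos":[0,0,0],"dr":[0,0,0]},{"delta_pos":[0,0,0],"dr":[0,0,0]}]' 1 40
```

```text
t: 10.9
eef_pos: [0.604, -0.048, 0.084]
ee_rot: [3.141, 0.002, -0.215]
force: [-0.1, 0.1, 0.5]
width: 0.0873
gripper_force: 0.0
t: 11.9
eef_pos: [0.6051, -0.0458, 0.085]
ee_rot: [-3.139, -0.001, -0.214]
force: [-0.6, 9.5, 0.3]
width: 0.0264
gripper_force: 40.0
```

```bash
python3 -m handwheel '[{"delta_pos":[0.053,0.244,0],"dr":[0,0,0]},{"delta_pos":[0.107,0.488,0],"dr":[0,0,0]},{"delta_pos":[0.107,0.488,0],"dr":[0,0,0]},{"delta_pos":[0.107,0.488,0],"dr":[0,0,0]},{"delta_pos":[0.107,0.488,0],"dr":[0,0,0]},{"delta_pos":[0.107,0.488,0],"dr":[0,0,0]},{"delta_pos":[0.053,0.244,0],"dr":[0,0,0]},{"delta_pos":[0,0,0],"dr":[0,0,0]},{"delta_pos":[0,0,0],"dr":[0,0,0]}]'
python3 look.py w5
python3 -c "
import cv2;f=cv2.imread('pics/w5.png');cv2.imwrite('pics/w5z.png',cv2.resize(f[60:260,130:380],None,fx=3,fy=3,interpolation=2))"
```

```text
t: 12.8
eef_pos: [0.6232, 0.0383, 0.085]
ee_rot: [3.138, 0.001, -0.214]
force: [-0.4, -11.3, 1.4]
width: 0.0265
gripper_force: 40.0
pull_knob {'location': [256.2, 265.4], 'conf': 0.59} [0.6213 0.0381 0.095 ]
pointer_tip {'location': [255.6, 138.6], 'conf': 0.91} [0.6823 0.0248 0.03  ]
mark {'location': [240.1, 144.2], 'conf': 0.64} [0.6802 0.037  0.025 ]
13.1 [0.6231 0.038  0.085 ] [ 3.1384  0.0014 -0.2147] [ 0.3743  0.4195 -0.2973  0.0025 -0.8569  0.9802]
```

View pics/w5z.png

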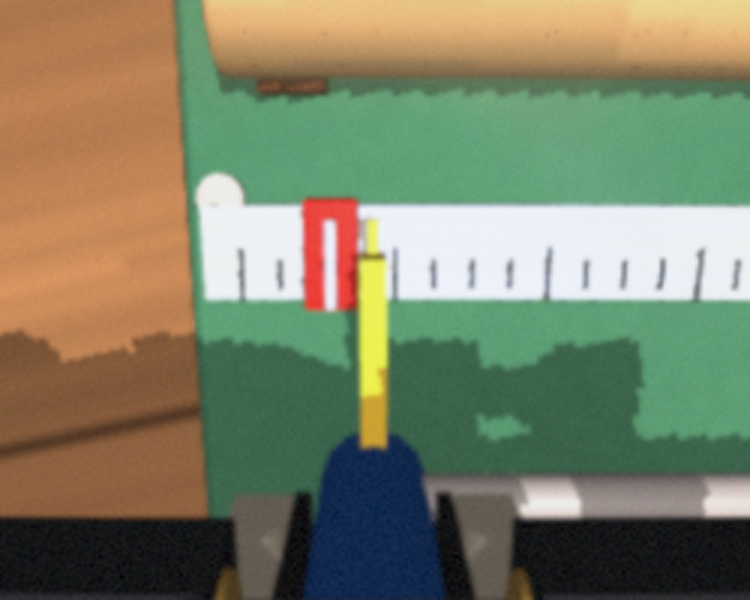

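Crop shows the tip at (371,225) → px (253.7,135), and the white line from (330,222) to (330,308) → px column 240.

```bash
python3 - <<'E'
from h import *
u=np.array([.213,.977])
t=atz("wrist",(253.7,135),.03)[:2]
for p in [(240,134),(240,162.7)]:
    d=atz("wrist",p,.025)[:2]-t; print(d@u, d@[.977,-.213])
E
```

```text
0.010049216863072375 0.00024060914017927167
0.010395058958411977 -0.021164434761741124
```

```bash
python3 -m handwheel '[{"delta_pos":[0.035,0.17,0],"dr":[0,0,0]},{"delta_pos":[0.035,0.165,0],"dr":[0,0,0]},{"delta_pos":[0,0,0],"dr":[0,0,0]},{"delta_pos":[0,0,0],"dr":[0,0,0]},{"delta_pos":[0,0,0],"dr":[0,0,0]}]'
python3 look.py w6
python3 -c "
import cv2;f=cv2.imread('pics/w6.png');cv2.imwrite('pics/w6z.png',cv2.resize(f[110:190,200:300],None,fx=7,fy=7,interpolation=2))"
```

```text
t: 13.6
eef_pos: [0.6252, 0.0478, 0.085]
ee_rot: [3.138, 0.001, -0.215]
force: [-0.2, -11.3, 1.5]
width: 0.0264
gripper_force: 40.0
pull_knob {'location': [254.4, 264.8], 'conf': 0.56} [0.624  0.0486 0.095 ]
pointer_tip {'location': [253.6, 139.4], 'conf': 0.59} [0.6841 0.0358 0.03  ]
mark {'location': [255.8, 142.8], 'conf': 0.9} [0.6808 0.0349 0.025 ]
13.9 [0.6253 0.0478 0.085 ] [ 3.1383  0.0012 -0.2148] [ 0.3884  0.4234 -0.2907  0.0027 -0.8596  0.9659]
```

View pics/w6z.png

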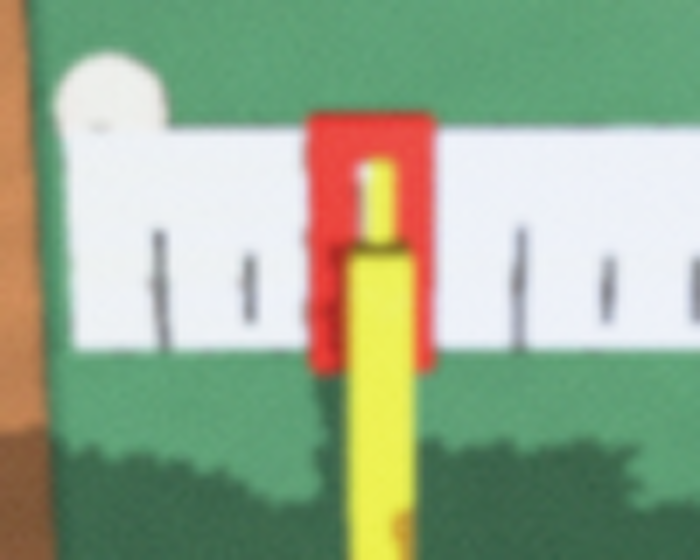

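Tip is at crop x≈383, clip centre and white line at ≈372 (9 px/mm): about 1.1 mm short. Small correction.

```bash
python3 -m handwheel '[{"delta_pos":[0.008,0.037,0],"dr":[0,0,0]},{"delta_pos":[0,0,0],"dr":[0,0,0]},{"delta_pos":[0,0,0],"dr":[0,0,0]},{"delta_pos":[0,0,0],"dr":[0,0,0]},{"delta_pos":[0,0,0],"dr":[0,0,0]}]'
python3 - <<'E'
from h import *
f=save("wrist","w7.png")[:,:,::-1]
c=calibration("wrist");print(c["cx"])
a=cv2.resize(f[110:190,200:300],None,fx=7,fy=7,interpolation=2)
b=cv2.resize(f[130:330],None,fx=1.37,fy=1.37)
cv2.imwrite("pics/w7z.png",a)
s=get_state();print(s["t"],s["eef_pos"],s["force"])
E
```

```text
t: 14.4
eef_pos: [0.6255, 0.0488, 0.085]
ee_rot: [3.138, 0.001, -0.215]
force: [-0.6, -12.4, 2.0]
width: 0.0262
gripper_force: 40.0
254.12708467900353
14.45 [0.62543861 0.04882554 0.08498746] [  0.54304144 -12.13806482   1.28765833]
```

View pics/w7z.png

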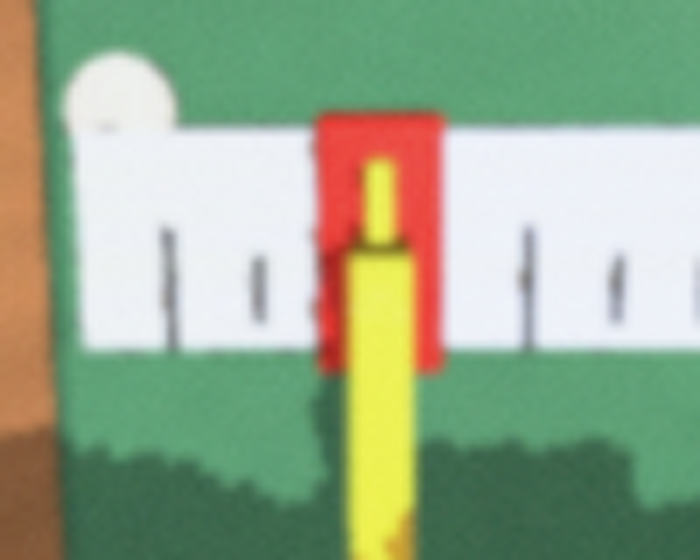

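The pointer tip (x≈380) now fully covers the white line at the clip's centre (clip 319–443, centre 381). The rod is held firmly against its spring, and the lever was left at its stop.

```bash
python3 -c "
from station import *
print(job_done())"
```

```text
the job is handed in; nothing more can be done
None
```

The lever was swung round to its end stop along the barrel and let go. The rod was then pulled out about 101 mm, and the last picture shows the yellow pointer over the white line. The job was handed in at about 14.5 s with the gripper still holding the rod against its spring.

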